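# Clip the cover on a battery holder and keep pressing

### The job

Lay the loose battery in the recess of the black battery holder and press it down flush (either end may point either way). Then set the grey cover on the holder, rib up and lengthwise between the two steel spring clips, and press it down until it snaps under both clips and lies flat; keep pressing down firmly, with 5 N or more, and finish while still pressing on the closed cover. Leave the cutters and the roll of tape where they are.

Things in the scene. Friction and masses are not known exactly. Their poses are not given: they have to be found in the camera images.
- battery: Loose battery lying on the bench, a cylinder 15 mm in diameter and 50 mm long, about 23 g. Origin at the centre of its underside, length along y, z up; its top is 14 mm above the origin. Grip it across x (12 to 15 mm between the fingers), near its top: the recess has no room for fingers.
- holder: Battery holder fixed to the bench, place and yaw vary: black base plate 66 mm (x) by 124 mm (y) by 5 mm, origin at the centre of its underside, z up. On it: the grey tray, two steel clips, four black corner guides at x = +-24.5 to +-28.5, y = +-20 to +-38 mm, 37 mm high plus an outward-leaning lip up to 44 mm; they lead the cover in with 1.5 mm play each side. |y| < 20 mm is free for fingers.
- tray: Grey block of the holder, 46 mm (x) by 83 mm (y) by 18 mm high. Origin at the centre of its underside, 5 mm above the bench, axes as the holder's. In its middle is the battery recess, 17 mm (x) by 54 mm (y), 14.5 mm deep: floor 3.5 mm above the origin. A seated battery's origin is 3.5 mm above the tray's and its top level with the top face or 1 mm under it.
- seat (a point): Centre of the tray's top face, 18 mm above the tray's origin and 23 mm above the bench; the closed cover's underside lies here. Axes as the holder's.
- bead_a (a point): Middle of the round inward bead (5 mm diameter, 26 mm long, along x) of the steel spring clip at the holder's +y end, 42.5 mm from its middle, 30 mm above the bench. The 24 mm wide blade stands behind it; above it a lead-in lip leans outward, its edge 39 mm above the bench. The clip at the -y end is its mirror image. Both bend outward as the cover is pushed past.
- cover: Loose grey clip cover lying rib up, about 60 g: plate 46 mm (x) by 85 mm (y) by 5 mm with round ends; in its middle an upright grip rib 12 mm (x) by 40 mm (y), its top 25 mm above the underside. Origin at the centre of the underside, z up. Either end may go either way.
- cover_under (a point): Centre of the cover's underside. The ends touch the clip lips when it is about 10 mm above the tray's top face; from there the push rises to some 10 to 20 N, about 6 mm above the face the clips give way, the push drops to nothing and the cover goes down on the tray, caught under the beads. One end may snap in before the other: go on pressing until both are down.
- flush_cutters: Blue-handled side cutters lying on the bench, 51 x 132 x 10 mm; not to be disturbed. Origin at the centre of the underside.
- tape_roll: Roll of black tape lying flat, 62 x 59 x 19 mm; not to be disturbed. Origin at the centre of the underside.
There are look-alikes about, which are no part of the job. Leave any pink or turquoise look-alike of the cover alone.

How it is judged:
On the way, in this order (a step that is already met when the one before it is completed fails the run):
1. the battery lies flush in the recess of the tray (x of battery in the frame of tray between -0.005 and 0.005 m and y of battery in the frame of tray between -0.005 and 0.005 m and z of battery in the frame of tray below 0.0055 m and angle between the y axis of battery and the y axis of tray, either way round below 0.08 rad), for 0.2 s.
2. the cover is snapped down flat on the tray, under both clips (x of cover in the frame of tray between -0.004 and 0.004 m and y of cover in the frame of tray between -0.004 and 0.004 m and z of cover in the frame of tray below 0.0195 m and angle between cover's own z axis and vertical below 0.04 rad and angle between the y axis of cover and the y axis of tray, either way round below 0.1 rad), for 0.2 s.
At the end, for the whole second after the job is handed in: Battery in the recess (within 5 mm in x and y, at most 2 mm above seated height, within 0.08 rad), cover closed (within 1.5 mm of the tray's top face, 4 mm of centre, 0.04 rad of flat, 0.1 rad of lengthwise) and still pressed: cover on tray over 4 N, fingers on cover over 3 N (all of step 1 and all of step 2 and contact force between cover and tray above 4 N and contact force between the fingers and cover above 3 N); the arm keeps its last pose, push and grip.
It fails at once if the cutters or the tape were moved more than 15 mm (distance of any of flush_cutters, tape_roll from where it was at the start of the episode above 0.015 m).
It also fails if it takes over 72 s, if anything falls off the work surface, if the arm or the gripper's body presses on something with over 40 N, if the wrist force passes 120 N, or if a joint passes its speed limit or range.

### The arm

A 7-joint arm with a two-finger parallel gripper is mounted at the origin on a cart in front of the work surface, level with it; the furniture and walls round the work are solid. World frame = base frame: x ahead of the robot, y to its left, z up, the work surface at z = 0. Lengths are in m, angles in rad, forces in N, time in s.
With the tool pointing down it reaches from about 0.4 to 0.85 m from the base axis. Payload 10.4 kg.
Tool frame: the origin (TCP) lies between the finger pads; the fingertips stand 17 mm ahead of it and the grasp point (between the pads) lies 2 mm behind it; z points along the fingers, y is the direction in which the jaws open and shut (so a half turn about z gives the same grasp; the last joint's range is limited). The gripper opens to 85 mm and grips with 20 to 120 N. Pads are 22 mm wide; open, the fingers measure 114 mm over their backs; the gripper's body (76 mm by 85 mm) begins 54 mm behind the grasp point. The pads swing forward as they close: fully open they stand 13 mm farther back than shut.
Start: joints at [1.256, 0.332, -0.065, 1.46, 0.022, 1.35, -0.088], TCP at [0.18, -0.599, 0.248] pointing down, gripper open.
Joint ranges: [-2.6, 2.6], [-0.5, 2.12], [-1.47, 1.34], [0.16, 2.42], [-1.27, 4.41], [0.06, 2.06], [-2.6, 2.6]. Speed limits (rad/s): [2.22, 2.22, 2.79, 2.79, 3.14, 3.14, 3.14].

### API

Orientations are given as a unit quaternion [x, y, z, w].
In Python, from workcell import manip gives the robot as it stands.
- The arm moves only by the tool jog_arm, never from a script. Its argument "steps" is one flat list of numbers, 5 for each row, row after row: the finger opening in m, from 0 to 0.0854, then the shift along the tool's x, y, z in m, then the turn about the tool's z in rad. In form: [gripper, x, y, z, twist, gripper, x, y, z, twist, ...]. A call has exactly 10 rows; each row is the pose to reach, as a shift and turn from the pose commanded when the call began, along the tool's axes at that moment; what a row does not reach only later rows make up. A row lasts 1/10 s, in which the tool goes at most 50 mm and 8.59 degrees, less where a joint would pass 70% of its speed; a pose out of reach is approached as far as the arm can. A call with a gripper value outside its range is refused whole. The fingers move at their own pace and stop on an object; "grip_force" is the grip in N (left out, the last holds). Time passes only in rows, so rows that repeat a pose let the fingers close, or fill a call up. It gives the time, the measured TCP pose, the force and the opening at its end, in the units of the state.
- manip.get_obs(): the state, without advancing time (a new reading comes with each control period).
- manip.camera(name): name is "scene" or "top"; returns (picture, depth): 384x512x3 uint8, red, green, blue; 384x512 float32, m along the optical axis (not along the pixel's ray), 0 where there is no reading.
- manip.calibration(name): a dict with "mtx" (3x3 intrinsics, pixels), "world_to_cam" (4x4, takes a point from world to camera coordinates). Camera axes: x right, y down, z forward; pixel columns grow to the right and rows downward; lengths in m; the calibration is good to about 2 mm. A picture is of the moment at which its call begins. calibration takes no time and is no camera call.
- manip.hand_in(): hands the job in, once; it reports no verdict.
The state is a dict: "clock": time; "joint_pos": joint angles; "joint_velocities": joint speeds; "tau": joint torques, N m; "position": TCP position; "ee_rot": TCP orientation; "ft_force": force on the tool from outside, world axes, zero at the start; "torque": the same for the moment, N m; "grip_width": opening from 0.0 (shut) to 1.0 (fully open).
Only numpy, scipy, OpenCV 4.12 (cv2) and the standard library are available. Lean on these libraries where they do the work, as an engineer would, in place of code of your own. Each camera call takes 0.05 s, during which the arm holds its last target.

## Working session

There is one attempt and no reset: what is moved stays moved. The work goes in short steps, Python scripts to look and compute and a tool call to move; the robot and the scene stay as the last step left them, time stands still between calls to the robot, and variables do not carry over. Pictures are saved under pics/ and viewed, and the job is handed in when it is done.

Besides the shell and the picture viewer there is one more tool, called after "Request:" by a JSON object that holds its "fn" and its "kwargs", one argument or row to a line. jog_arm: Moves the arm, as the interface text tells. Its arguments: {"type":"object","properties":{"steps":{"type":"array"},"grip_force":{"type":"number"}},"required":["steps"]}

```bash
mkdir -p pics; ls; python3 - <<'E'
from workcell import manip
import cv2,numpy as np
for n in("scene","top"):
    p,d=manip.camera(n); np.savez(f"pics/{n}0.npz",p=p,d=d)
    cv2.imwrite(f"pics/{n}0.png",cv2.resize(p[:,:,::-1],(800,600)))
    c=manip.calibration(n);print(c["mtx"].round(1).tolist(),c["world_to_cam"].round(3).tolist())
print(manip.get_obs())
E
```

```text
pics
[[412.1, 0.0, 249.5], [0.0, 412.1, 197.4], [0.0, 0.0, 1.0]] [[-0.877, -0.481, 0.013, 0.457], [-0.241, 0.416, -0.877, 0.162], [0.417, -0.772, -0.48, 0.873], [0.0, 0.0, 0.0, 1.0]]
[[397.3, 0.0, 251.2], [0.0, 397.3, 192.0], [0.0, 0.0, 1.0]] [[-0.029, -0.999, -0.015, 0.039], [-0.986, 0.031, -0.161, 0.52], [0.161, 0.011, -0.987, 0.839], [0.0, 0.0, 0.0, 1.0]]
{'clock': 0.1, 'joint_pos': array([ 1.25638546,  0.33282403, -0.06471532,  1.46084215,  0.02163912,
        1.34988743, -0.08849478]), 'joint_velocities': array([-0.00127168, -0.00125132, -0.00120953, -0.0021888 , -0.00068616,
       -0.00192179,  0.00056114]), 'tau': array([ 9.81606536e-04, -6.26748848e+01,  4.90948150e-02, -3.92429709e+01,
        1.64388225e-02,  7.02389167e-03, -1.06616199e-05]), 'position': array([ 0.17971259, -0.59828855,  0.24759318]), 'ee_rot': array([ 9.89371043e-01,  1.45411619e-01, -1.35613769e-04, -6.17380965e-04]), 'ft_force': array([-0.91695854, -1.30867116, -0.26966839]), 'torque': array([ 0.01452167, -0.0122434 ,  0.0291164 ]), 'grip_width': 0.9989248572525158}
```

View pics/scene0.png

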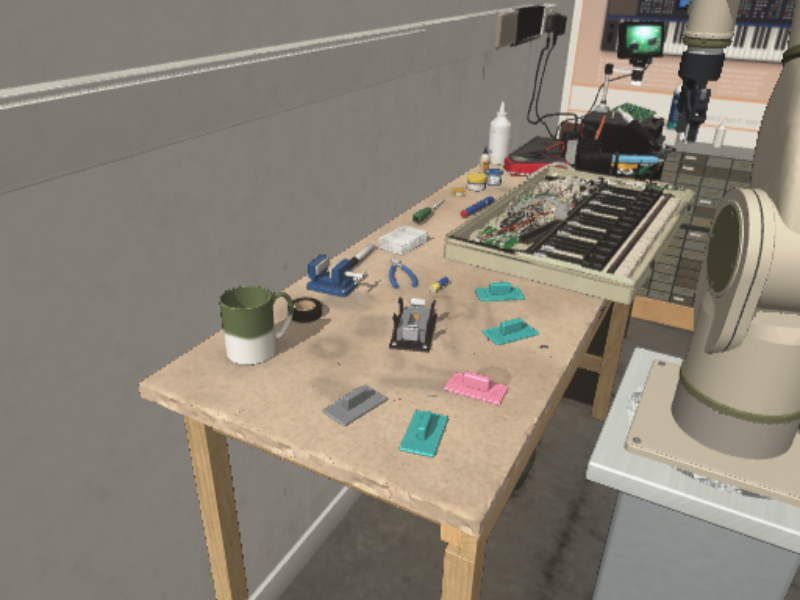

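View pics/top0.png

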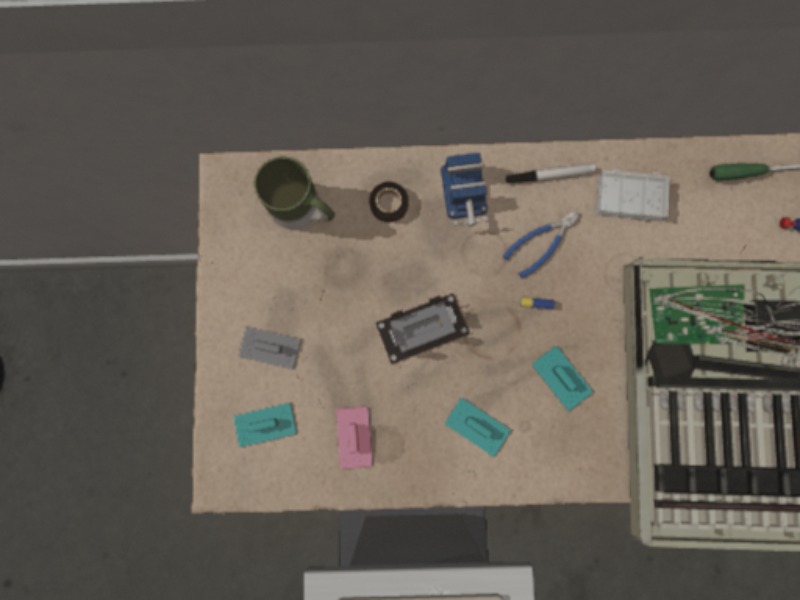

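The grey cover is at (270,347) in the 800-wide top view, with pink at (354,437) and turquoise look-alikes at (265,425), (478,427) and (562,378). The only loose battery candidate is yellow/blue at (538,303). The screwdriver at (790,225) and the marker at (550,173) are not it. The holder is at (423,328), the cutters at (545,245) and the tape at (389,201). Next I'll check close crops.

```bash
python3 - <<'E'
import cv2,numpy as np
t=np.load("pics/top0.npz");s=np.load("pics/scene0.npz")
def crop(p,x0,y0,w,h,k): return cv2.resize(p[y0:y0+h,x0:x0+w,::-1],(w*k,h*k),interpolation=cv2.INTER_CUBIC)
a=crop(t['p'],235,180,130,60,6);cv2.imwrite("pics/c1.png",a)
cv2.imwrite("pics/c2.png",np.vstack([crop(t['p'],145,200,60,45,6),]))
cv2.imwrite("pics/c3.png",crop(s['p'],200,160,100,90,6))
E
```

```text
(no output)
```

View pics/c1.png

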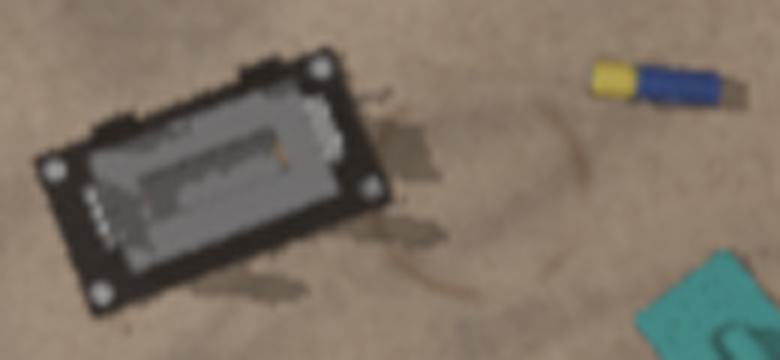

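View pics/c2.png

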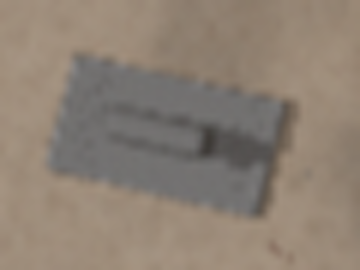

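View pics/c3.png

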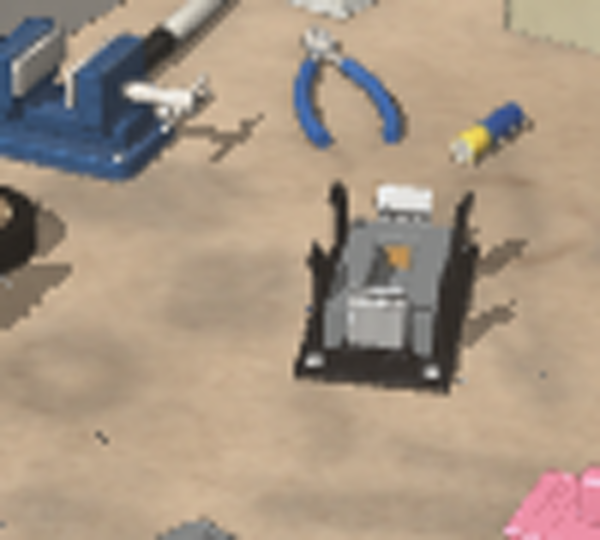

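The crops show the empty holder, with its recess in the middle of the tray and white screws at crop-1 (55,170), (320,68), (372,187) and (102,293). The battery is at crop-1 (657,84), yellow and blue. Crop 2 shows the grey cover with its rib up.

```bash
cat > h.py <<'E'
import cv2,numpy as np
from workcell import manip
def ray(n,uv,z):
    c=manip.calibration(n);K=c["mtx"];T=c["world_to_cam"]
    uv=np.atleast_2d(np.asarray(uv,float));r=np.c_[uv,np.ones(len(uv))]@np.linalg.inv(K).T@T[:3,:3]
    o=-T[:3,:3].T@T[:3,3]
    return o+r*((z-o[2])/r[:,2])[:,None]
def proj(n,P):
    c=manip.calibration(n);T=c["world_to_cam"];q=np.atleast_2d(P)@T[:3,:3].T+T[:3,3];q=q@c["mtx"].T;return q[:,:2]/q[:,2:]
def rect(pts): # pts Nx2 world -> centre,size,yaw of long axis
    (c,s,a)=cv2.minAreaRect((np.asarray(pts)*1000).astype(np.float32))
    a=np.radians(a); 
    if s[0]<s[1]: s=s[::-1];a+=np.pi/2
    return np.array(c)/1000,s,(a+np.pi/2)%np.pi-np.pi/2
def big(m):
    n,l,st,ce=cv2.connectedComponentsWithStats(m.astype(np.uint8));k=1+np.argmax(st[1:,4]);return l==k
def win(m,x0,y0,x1,y1):
    w=np.zeros_like(m);w[y0:y1,x0:x1]=True;return m&w
def edge(m):
    # contour points at pixel boundaries (upsampled)
    c,_=cv2.findContours(cv2.resize(m.astype(np.uint8),None,fx=4,fy=4,interpolation=cv2.INTER_NEAREST),cv2.RETR_EXTERNAL,cv2.CHAIN_APPROX_NONE)
    c=max(c,key=len)[:,0,:];return (c+.5)/4-.5
E
cat > m.py <<'E'
from h import *
t=np.load("pics/top0.npz")['p'];s=np.load("pics/scene0.npz")['p']
def screws(n,p,box):
    h=cv2.cvtColor(p,cv2.COLOR_RGB2HSV).astype(int)
    m=win((h[...,1]<45)&(h[...,2]>130),*box)
    k,l,st,ce=cv2.connectedComponentsWithStats(m.astype(np.uint8))
    for i in range(1,k): print(n,st[i,4],ce[i].round(1),ray(n,ce[i],.006)[0].round(4))
screws('top',t,(236,182,305,240));screws('scene',s,(240,185,285,230))
for n,p,box in(('top',t,(325,180,365,205)),('scene',s,(268,170,295,192))):
    h=cv2.cvtColor(p,cv2.COLOR_RGB2HSV).astype(int)
    yb=((h[...,0]>20)&(h[...,0]<35)&(h[...,1]>130)|(h[...,0]>100)&(h[...,0]<130)&(h[...,1]>100))
    m=big(win(yb,*box));e=edge(m);print(n,'batt',m.sum(),rect(ray(n,e,.0075)[:,:2]),ray(n,np.argwhere(m)[:,::-1].mean(0),.0075))
for n,p,box in(('top',t,(145,200,205,245)),('scene',s,(200,240,255,275))):
    h=cv2.cvtColor(p,cv2.COLOR_RGB2HSV).astype(int)
    for th in(40,50):
        m=big(win((h[...,1]<th),*box));e=edge(m)
        print(n,'cover',m.sum(),rect(ray(n,e,.003)[:,:2]))
# tray
h=cv2.cvtColor(t,cv2.COLOR_RGB2HSV).astype(int)
m=big(win((h[...,2]>75)&(h[...,2]<150)&(h[...,1]<40),240,185,300,238));print('tray',m.sum(),rect(ray('top',edge(m),.023)[:,:2]))
m=big(win(((h[...,2]<75)|(h[...,1]<40)),236,182,308,240));print('plate',m.sum(),rect(ray('top',edge(m),.004)[:,:2]))
d=np.load("pics/top0.npz")['d']
for u,v in((271,200),(344,194),(168,222),(300,225)):
    c=manip.calibration('top');q=np.linalg.inv(c['world_to_cam'])@np.r_[np.linalg.inv(c['mtx'])@[u,v,1]*d[v,u],1];print('depth',q[:3].round(4))
E
python3 m.py
```

```text
top 3 [288.3 190.7] [ 0.5272 -0.0618  0.006 ]
top 19 [288.4 200.9] [ 0.5032 -0.061   0.006 ]
top 4 [244.  207.8] [0.4906 0.0416 0.006 ]
top 1 [250. 212.] [0.4804 0.028  0.006 ]
top 1 [251. 215.] [0.4734 0.026  0.006 ]
top 2 [252.  217.5] [0.4676 0.0238 0.006 ]
top 4 [251.5 228.5] [0.4425 0.0257 0.006 ]
scene 4 [276.5 185.5] [ 0.5191 -0.1602  0.006 ]
scene 271 [264.9 204. ] [ 0.4989 -0.0449  0.006 ]
scene 1 [259. 196.] [ 0.5336 -0.0772  0.006 ]
scene 3 [270. 212.] [ 0.4682 -0.0141  0.006 ]
scene 4 [252.  219.8] [0.4907 0.0431 0.006 ]
scene 4 [271.5 221.5] [0.4443 0.0259 0.006 ]
scene 2 [276.5 223. ] [0.4304 0.026  0.006 ]
top batt 52 (array([ 0.51492291, -0.19809564]), (29.31668472290039, 11.043931007385254), np.float64(1.5397313516274496)) [[ 0.51520457 -0.19749467  0.0075    ]]
scene batt 29 (array([ 0.51863892, -0.19115015]), (58.74000549316406, 18.556903839111328), np.float64(1.515226008540976)) [[ 0.51779353 -0.19368226  0.0075    ]]
top cover 737 (array([0.46312018, 0.20811353]), (86.99715423583984, 48.42533874511719), np.float64(1.3149560282509087))
top cover 775 (array([0.46298529, 0.20798196]), (88.68460083007812, 49.5931510925293), np.float64(1.3176906952162564))
scene cover 547 (array([0.46524719, 0.20767584]), (89.53386688232422, 54.123050689697266), np.float64(1.3140887698419244))
scene cover 558 (array([0.46503354, 0.20788828]), (89.74777221679688, 54.77993392944336), np.float64(1.3227953092356657))
tray 824 (array([ 0.48475589, -0.01832303]), (99.82589721679688, 49.64701843261719), np.float64(-1.2437781545600375))
plate 1487 (array([ 0.48633026, -0.01837023]), (124.95146179199219, 70.20911407470703), np.float64(-1.2341432704998083))
depth [ 0.5046 -0.0205  0.0209]
depth [ 0.5141 -0.1873  0.015 ]
depth [0.4611 0.2118 0.0266]
depth [ 0.4474 -0.0851  0.0037]
```

```bash
cat > m2.py <<'E'
from h import *
t=np.load("pics/top0.npz")['p'];s=np.load("pics/scene0.npz")['p']
K=6
def up(p,x0,y0,x1,y1): return cv2.resize(p[y0:y1,x0:x1],None,fx=K,fy=K,interpolation=cv2.INTER_CUBIC)
def back(c,x0,y0): return (np.asarray(c,float)+.5)/K-.5+[x0,y0]
def edgeU(m,x0,y0):
    c,_=cv2.findContours(m.astype(np.uint8),cv2.RETR_EXTERNAL,cv2.CHAIN_APPROX_NONE);return back(max(c,key=cv2.contourArea)[:,0,:],x0,y0)
# battery by depth-insensitive saturation difference
for n,p,b in(('top',t,(325,182,365,206)),('scene',s,(268,168,298,194))):
    h=cv2.cvtColor(up(p,*b),cv2.COLOR_RGB2HSV).astype(int)
    m=((h[...,0]>22)&(h[...,0]<40)&(h[...,1]>110)|(h[...,0]>100)&(h[...,0]<150)&(h[...,1]>70)).astype(np.uint8)
    m=big(cv2.morphologyEx(m,cv2.MORPH_CLOSE,np.ones((9,9))))
    e=edgeU(m,*b[:2]); print(n,'batt',m.sum()/36,[rect(ray(n,e,z)[:,:2]) for z in(.0075,)],'pixrect',cv2.minAreaRect(e.astype(np.float32)))
# screws
for n,p,g in(('top',t,[(244,208),(288,191),(297,211),(252,228.5)]),('scene',s,[(252,219.8),(271.5,221.5)])):
    P=[]
    for u,v in g:
        x0,y0=int(u)-4,int(v)-4;q=up(p,x0,y0,x0+9,y0+9).min(2).astype(float);q=np.clip(q-100,0,None)
        yy,xx=np.mgrid[:q.shape[0],:q.shape[1]];q[(xx-27)**2+(yy-27)**2>22**2]=0
        c=[(q*xx).sum()/q.sum(),(q*yy).sum()/q.sum()];P.append(ray(n,back(c,x0,y0),.006)[0])
    P=np.array(P);print(n,P.round(4).tolist(),P.mean(0))
    if len(P)==4:
        a=(P[0]+P[3]-P[1]-P[2]);b=(P[0]+P[1]-P[2]-P[3]);print('len',np.linalg.norm(a)/2,np.linalg.norm(b)/2,np.arctan2(a[1],a[0]),np.arctan2(b[1],b[0])+np.pi/2)
    else: print(np.linalg.norm(P[1]-P[0]),np.arctan2(*(P[0]-P[1])[[1,0]])+np.pi/2)
E
python3 m2.py
```

```text
top batt 99.30555555555556 [(array([ 0.51624933, -0.18857906]), (47.965641021728516, 11.831783294677734), np.float64(1.4366972443197552))] pixrect ((343.8199157714844, 193.55984497070312), (20.993898391723633, 5.069009304046631), 5.782440662384033)
scene batt 36.69444444444444 [(array([ 0.51820691, -0.19244243]), (60.215633392333984, 18.76535987854004), np.float64(1.4751491625608097))] pixrect ((281.6566467285156, 180.70840454101562), (4.533812046051025, 10.640962600708008), 54.09033203125)
top [[0.4902, 0.0421, 0.006], [0.5268, -0.0613, 0.006], [0.4802, -0.079, 0.006], [0.4425, 0.0257, 0.006]] [ 0.48490946 -0.01811529  0.006     ]
len 0.11046889818241422 0.050140751065941035 1.91371096527602 1.9178495333096026
scene [[0.4934, 0.0409, 0.006], [0.4455, 0.0245, 0.006]] [0.46943489 0.03268414 0.006     ]
0.05058590692320625 1.9009759486312863
```

```bash
cat >> h.py <<'E'
from scipy.spatial.transform import Rotation as R
def to(target,yaw,cmd=None):
    """shift in tool frame & twist to bring TCP to target, tool x along yaw (mod pi)."""
    o=manip.get_obs();p=o['position'];r=R.from_quat(o['ee_rot'])
    x=r.as_matrix()[:,0];cur=np.arctan2(x[1],x[0])
    d=(yaw-cur+np.pi/2)%np.pi-np.pi/2
    print('at',p.round(4),'yaw %.4f'%cur,'tilt',r.as_matrix()[:,2].round(4),'f',o['ft_force'].round(1),'w %.4f'%o['grip_width'],'t %.2f'%o['clock'],'q',o['joint_pos'].round(2))
    print('shift',(r.inv().apply(np.asarray(target)-p)).round(4),'twist',round(-d,4))
E
python3 -c "
from h import *
to([.517,-.189,.13],1.437)"
```

```text
at [ 0.1797 -0.5983  0.2476] yaw 0.2919 tilt [-4.0e-04  1.2e-03 -1.0e+00] f [-0.9 -1.3 -0.3] w 0.9989 t 0.10 q [ 1.26  0.33 -0.06  1.46  0.02  1.35 -0.09]
shift [ 0.4408 -0.2948  0.1179] twist -1.1451
```

Request:
{"fn": "jog_arm", "kwargs": {
  "steps": [0.04,0.441,-0.295,0,-1.145,0.04,0.441,-0.295,0,-1.145,0.04,0.441,-0.295,0,-1.145,0.04,0.441,-0.295,0,-1.145,0.04,0.441,-0.295,0,-1.145,0.04,0.441,-0.295,0,-1.145,0.04,0.441,-0.295,0,-1.145,0.04,0.441,-0.295,0,-1.145,0.04,0.441,-0.295,0,-1.145,0.04,0.441,-0.295,0,-1.145]
}}

```text
clock: 1.1
position: [0.4986, -0.2111, 0.2483]
ee_rot: [0.753, 0.658, -0.0, 0.0]
ft_force: [1.1, -0.8, -0.4]
grip_width: 0.468
```

Request:
{"fn": "jog_arm", "kwargs": {
  "steps": [0.04,0,0,0,0,0.04,0,0,0.05,0,0.04,0,0,0.1,0,0.04,0,0,0.13,0,0.04,0,0,0.13,0,0.04,0,0,0.13,0,0.04,0,0,0.13,0,0.04,0,0,0.13,0,0.04,0,0,0.13,0,0.04,0,0,0.13,0]
}}

```text
clock: 2.1
position: [0.4982, -0.213, 0.1191]
ee_rot: [0.753, 0.658, 0.0, 0.001]
ft_force: [-0.1, -0.5, 0.4]
grip_width: 0.467
```

```bash
python3 - <<'E'
from h import *
to([.517,-.189,.06],1.437)
for n in("scene","top"):
    p,d=manip.camera(n); np.savez(f"pics/{n}1.npz",p=p,d=d)
    x0,y0=(220,110) if n=="scene" else (290,140)
    cv2.imwrite(f"pics/{n}1.png",cv2.resize(p[y0:y0+100,x0:x0+130,::-1],None,fx=6,fy=6,interpolation=cv2.INTER_CUBIC))
o=manip.get_obs();r=R.from_quat(o['ee_rot']).as_matrix()
tip=o['position']+r@[0,0,.017]
print([proj(n,tip).round(1) for n in('scene','top')])
E
```

```text
at [ 0.4982 -0.213   0.1191] yaw 1.4367 tilt [ 1.1e-03 -7.0e-04 -1.0e+00] f [-0.1 -0.5  0.4] w 0.4672 t 2.10 q [ 0.76  0.31 -0.51  1.81  0.17  1.06  0.05]
shift [0.0263 0.0154 0.0591] twist -0.0003
[array([[292.4, 150.6]]), array([[366.1, 194.8]])]
```

View pics/scene1.png

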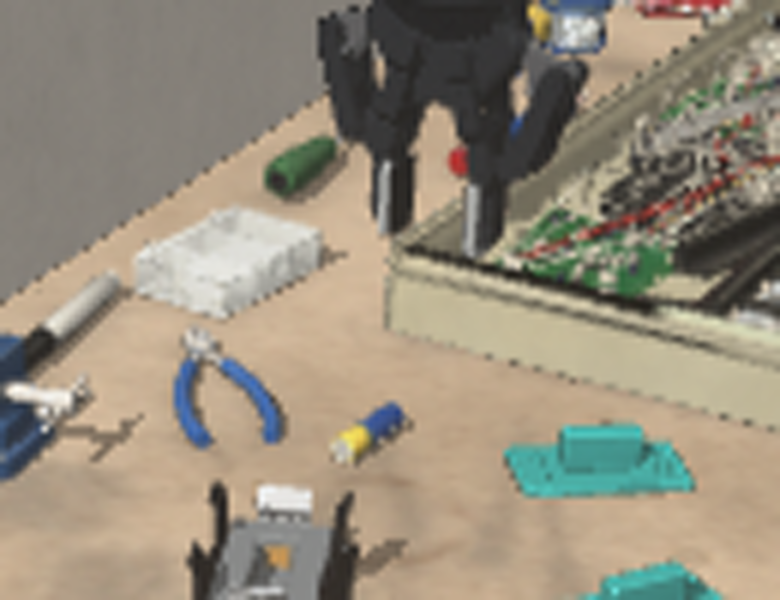

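View pics/top1.png

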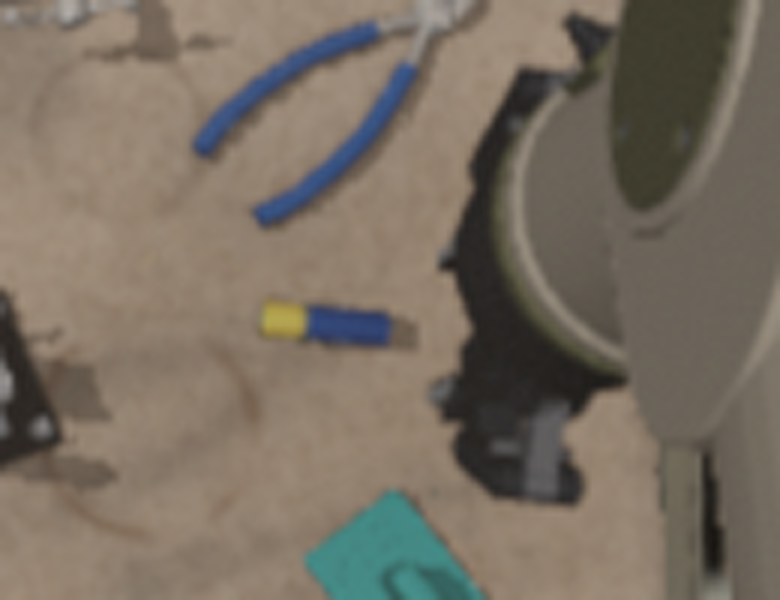

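Predicted fingertip pixel in the scene view is (292.4,150.6) and observed is about (292.6,150.3), so robot and camera agree. The battery lies undisturbed at top-crop (325,325).

Request:
{"fn": "jog_arm", "kwargs": {
  "steps": [0.04,0.026,0.0155,0,0,0.04,0.026,0.0155,0.02,0,0.04,0.026,0.0155,0.04,0,0.04,0.026,0.0155,0.06,0,0.04,0.026,0.0155,0.07,0,0.04,0.026,0.0155,0.08,0,0.04,0.026,0.0155,0.08,0,0.04,0.026,0.0155,0.08,0,0.04,0.026,0.0155,0.08,0,0.04,0.026,0.0155,0.08,0]
}}

```text
clock: 3.2
position: [0.5172, -0.1893, 0.0391]
ee_rot: [0.753, 0.658, 0.0, 0.001]
ft_force: [-0.7, -0.1, 0.2]
grip_width: 0.47
```

```bash
python3 - <<'E'
from h import *
to([.517,-.189,.023],1.437)
ims=[]
for n in("scene","top"):
    p,d=manip.camera(n)
    x0,y0=(255,150) if n=="scene" else (320,160)
    ims.append(cv2.resize(p[y0:y0+60,x0:x0+50,::-1],None,fx=8,fy=8,interpolation=cv2.INTER_CUBIC))
cv2.imwrite("pics/g2.png",np.hstack(ims))
E
```

```text
at [ 0.5172 -0.1893  0.0391] yaw 1.4367 tilt [ 1.1e-03 -6.0e-04 -1.0e+00] f [-0.7 -0.1  0.2] w 0.4695 t 3.20 q [ 0.69  0.43 -0.49  1.85  0.25  0.92 -0.06]
shift [ 0.0003 -0.0002  0.0161] twist -0.0003
```

View pics/g2.png

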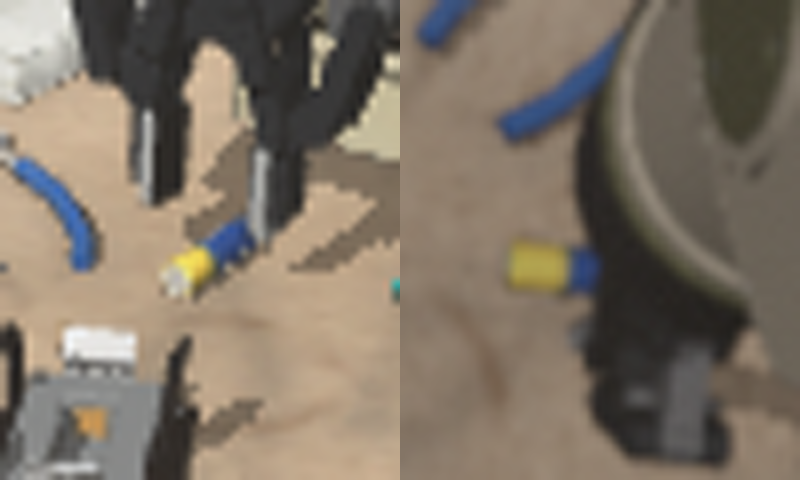

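The fingers straddle the battery: scene tips at crop (150,200) and (262,240), with the battery axis between them. I'll descend and close.

Request:
{"fn": "jog_arm", "kwargs": {
  "steps": [0.04,0,0,0.005,0,0.04,0,0,0.01,0,0.04,0,0,0.016,0,0.04,0,0,0.016,0,0,0,0,0.016,0,0,0,0,0.016,0,0,0,0,0.016,0,0,0,0,0.016,0,0,0,0,0.016,0,0,0,0,0.016,0],
  "grip_force": 35
}}

```text
clock: 4.3
position: [0.5169, -0.1892, 0.0226]
ee_rot: [0.753, 0.658, 0.0, 0.0]
ft_force: [0.0, -0.7, 1.8]
grip_width: 0.126
```

Request:
{"fn": "jog_arm", "kwargs": {
  "steps": [0,0,0,0,0,0,0,0,0,0,0,0,0,-0.005,0,0,0,0,-0.01,0,0,0,0,-0.015,0,0,0,0,-0.02,0,0,0,0,-0.03,0,0,0,0,-0.04,0,0,0,0,-0.05,0,0,0,0,-0.06,0]
}}

```text
clock: 5.3
position: [0.5168, -0.1891, 0.0834]
ee_rot: [0.753, 0.658, 0.0, 0.0]
ft_force: [0.6, -1.2, -0.6]
grip_width: 0.126
```

```bash
python3 - <<'E'
from h import *
to([.485,-.018,.12],1.915)
ims=[]
for n in("scene","top"):
    p,d=manip.camera(n)
    x0,y0=(255,130) if n=="scene" else (320,160)
    ims.append(cv2.resize(p[y0:y0+60,x0:x0+50,::-1],None,fx=8,fy=8,interpolation=cv2.INTER_CUBIC))
cv2.imwrite("pics/g3.png",np.hstack(ims))
E
```

```text
at [ 0.5168 -0.1891  0.0834] yaw 1.4368 tilt [ 5.e-04 -3.e-04 -1.e+00] f [ 0.6 -1.2 -0.6] w 0.1257 t 5.30 q [ 0.7   0.37 -0.51  1.82  0.21  1.01 -0.03]
shift [ 0.1653 -0.0544 -0.0366] twist -0.4782
```

View pics/g3.png

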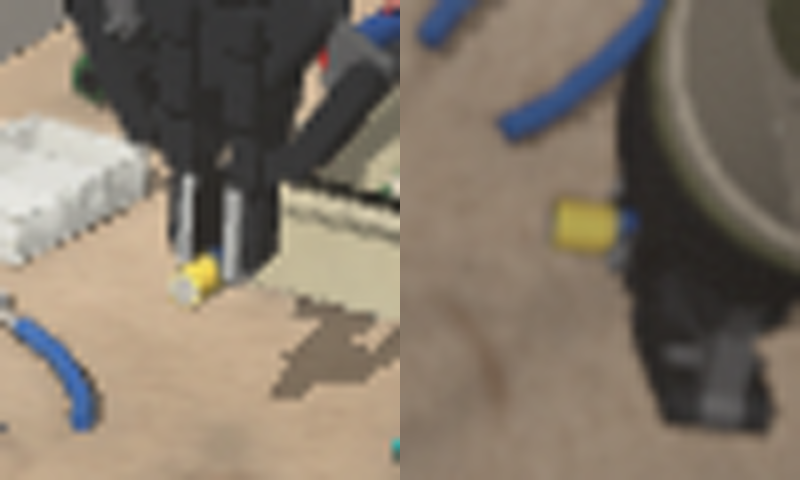

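Battery is held, with its yellow end out at scene crop (195,280). I'll carry it over the holder and measure there.

Request:
{"fn": "jog_arm", "kwargs": {
  "steps": [0,0,0,-0.03,0,0,0.02,-0.007,-0.037,-0.1,0,0.05,-0.017,-0.037,-0.2,0,0.08,-0.027,-0.037,-0.3,0,0.11,-0.036,-0.037,-0.4,0,0.14,-0.046,-0.037,-0.478,0,0.155,-0.051,-0.037,-0.478,0,0.165,-0.054,-0.037,-0.478,0,0.165,-0.054,-0.037,-0.478,0,0.165,-0.054,-0.037,-0.478]
}}

```text
clock: 6.4
position: [0.4855, -0.0196, 0.1192]
ee_rot: [0.577, 0.817, -0.0, 0.0]
ft_force: [-0.3, -1.0, 0.1]
grip_width: 0.128
```

Request:
{"fn": "jog_arm", "kwargs": {
  "steps": [0,0,0,0.005,0,0,0,0,0.015,0,0,0,0,0.025,0,0,0,0,0.035,0,0,0,0,0.035,0,0,0,0,0.035,0,0,0,0,0.035,0,0,0,0,0.035,0,0,0,0,0.035,0,0,0,0,0.035,0]
}}

```text
clock: 7.4
position: [0.4854, -0.0184, 0.0845]
ee_rot: [0.576, 0.818, 0.0, 0.0]
ft_force: [-0.6, 0.6, 0.0]
grip_width: 0.128
```

```bash
python3 - <<'E'
from h import *
to([.485,-.018,.085],1.915)
for n in("scene","top"):
    p,d=manip.camera(n);np.savez(f"pics/{n}4.npz",p=p,d=d)
    x0,y0=(225,150) if n=="scene" else (230,170)
    cv2.imwrite(f"pics/{n}4.png",cv2.resize(p[y0:y0+75,x0:x0+80,::-1],None,fx=8,fy=8,interpolation=cv2.INTER_CUBIC))
E
```

```text
at [ 0.4854 -0.0184  0.0845] yaw 1.9147 tilt [ 4.e-04 -3.e-04 -1.e+00] f [-0.6  0.6  0. ] w 0.1279 t 7.40 q [ 0.58  0.27 -0.7   1.97  0.21  0.97  0.12]
shift [ 0.0005 -0.0002 -0.0005] twist -0.0003
```

View pics/scene4.png

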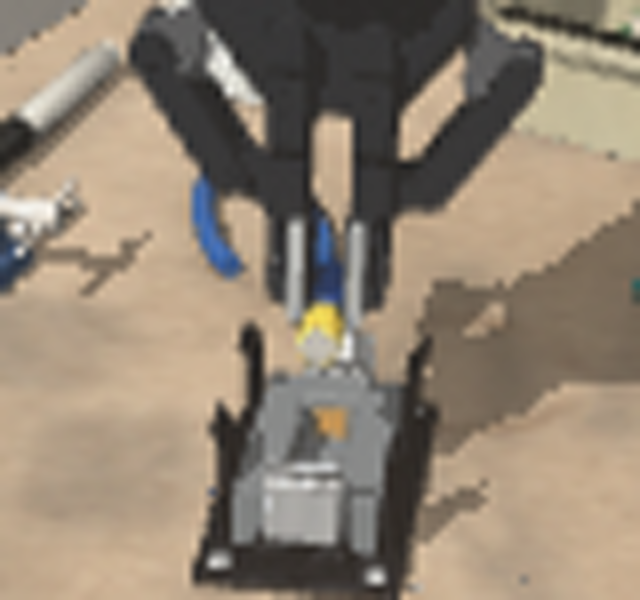

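View pics/top4.png

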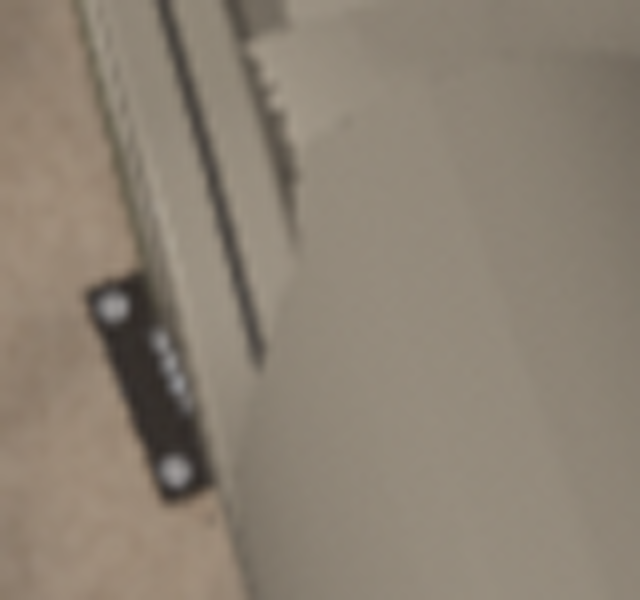

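```bash
python3 - <<'E'
from h import *
s=np.load("pics/scene4.npz")['p'];x0,y0=225,150;K=8
U=lambda a:(np.array(a,float)+.5)/K-.5+[x0,y0]
h=cv2.cvtColor(cv2.resize(s[y0:y0+75,x0:x0+80],None,fx=8,fy=8,interpolation=cv2.INTER_CUBIC),cv2.COLOR_RGB2HSV).astype(int)
m=big(win((h[...,0]>20)&(h[...,0]<36)&(h[...,1]>110),280,290,360,380));ys,xs=np.nonzero(m);print('yellow',xs.min(),xs.max(),ys.min(),ys.max(),'rows',[(y,np.nonzero(m[y])[0][[0,-1]].tolist()) for y in range(ys.min(),ys.max(),8)])
o=manip.get_obs();T=o['position'];r=R.from_quat(o['ee_rot']).as_matrix()
for dz in(.017,.02,.024):print('pred end disc ctr',dz,((proj('scene',T+r@[.025,0,dz])-[x0,y0]+.5)*8-.5).round(1))
yaw=1.915;ex=np.array([np.sin(yaw),-np.cos(yaw),0]);ey=np.array([np.cos(yaw),np.sin(yaw),0])
c=np.array([.485,-.018,0])
def loc(uv,z):
    P=ray('scene',U(uv),z)-c;return np.c_[P@ex,P@ey].round(4).tolist()
print('disc',loc([(318,347)],T[2]-.022))
# screw tips refined
for g in((218,561),(376,576)):
    q=cv2.resize(s[y0:y0+75,x0:x0+80],None,fx=8,fy=8,interpolation=cv2.INTER_CUBIC).min(2).astype(float)
    yy,xx=np.mgrid[:q.shape[0],:q.shape[1]];q=np.clip(q-90,0,None);q[(xx-g[0])**2+(yy-g[1])**2>200]=0
    cc=[(q*xx).sum()/q.sum(),(q*yy).sum()/q.sum()];print('screw',np.round(cc,1),loc([cc],.006))
def rows(y,lab):
    print(lab,y,[ (x,h[y,x].tolist()) for x in range(230,440,6)])
rows(440,'r')
img=cv2.resize(s[195:228,243:285,::-1],None,fx=18,fy=18,interpolation=cv2.INTER_CUBIC);cv2.imwrite("pics/z4.png",img)
E
```

```text
yellow 298 342 305 338 rows [(305, [315, 322]), (313, [306, 339]), (321, [303, 342]), (329, [298, 341]), (337, [299, 339])]
pred end disc ctr 0.017 [[318.9 351.3]]
pred end disc ctr 0.02 [[318.6 359.7]]
pred end disc ctr 0.024 [[318.2 370.9]]
disc [[0.0018, 0.0124]]
screw [217.8 560.9] [[0.0265, 0.0553]]
screw [375.4 576.5] [[-0.0235, 0.0557]]
r 440 [(230, [12, 53, 48]), (236, [11, 43, 48]), (242, [13, 48, 48]), (248, [23, 12, 83]), (254, [60, 2, 103]), (260, [15, 6, 92]), (266, [90, 2, 129]), (272, [90, 2, 141]), (278, [90, 2, 139]), (284, [60, 2, 137]), (290, [30, 2, 120]), (296, [20, 9, 88]), (302, [20, 10, 76]), (308, [10, 8, 92]), (314, [15, 16, 95]), (320, [19, 23, 89]), (326, [19, 26, 108]), (332, [19, 29, 148]), (338, [18, 46, 154]), (344, [18, 37, 139]), (350, [24, 10, 129]), (356, [90, 4, 138]), (362, [60, 2, 138]), (368, [60, 2, 137]), (374, [60, 2, 138]), (380, [60, 2, 137]), (386, [0, 0, 131]), (392, [12, 16, 82]), (398, [13, 50, 46]), (404, [11, 38, 53]), (410, [13, 49, 47]), (416, [15, 44, 46]), (422, [15, 44, 46]), (428, [12, 48, 53]), (434, [16, 63, 102])]
```

View pics/z4.png

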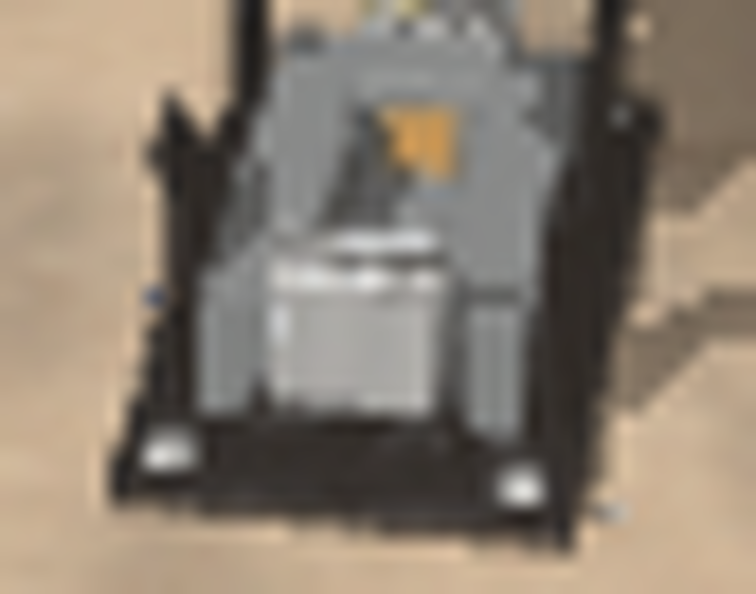

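```bash
python3 - <<'E'
from h import *
s=np.load("pics/scene4.npz");x0,y0=225,150
o=manip.get_obs();T=o['position'];r=R.from_quat(o['ee_rot']).as_matrix()
for off in([.011,.0,.017],[.011,.0054,.017],[.011,-.0054,.017],[.011,.0075,.017],[.011,-.0075,.017]):print(off,((proj('scene',T+r@off)-[x0,y0]+.5)*8-.5).round(1))
cv2.imwrite("pics/z5.png",cv2.resize(s['p'][172:200,254:276,::-1],None,fx=24,fy=20,interpolation=cv2.INTER_CUBIC))
d=s['d'];c=manip.calibration('scene');Ti=np.linalg.inv(c['world_to_cam'])
for v in range(184,197):
  row=[]
  for u in range(259,272):
    q=Ti@np.r_[np.linalg.inv(c['mtx'])@[u,v,1]*d[v,u],1]; l=r.T@(q[:3]-T); row.append('%3d/%3d/%3d'%tuple((l*1000).round()))
  print(v,' '.join(row))
E
```

```text
[0.011, 0.0, 0.017] [[324.4 330.8]]
[0.011, 0.0054, 0.017] [[307.5 329.4]]
[0.011, -0.0054, 0.017] [[341.3 332.3]]
[0.011, 0.0075, 0.017] [[301.  328.8]]
[0.011, -0.0075, 0.017] [[347.9 332.8]]
184   9/ 16/  0   7/ 14/  0  10/ 11/ -1  10/  9/ -1  11/  6/ -2 -17/  7/ 12 -15/  4/ 10 -12/  1/  9  -8/ -2/  7  10/ -7/ -3  10/ -9/ -3  10/-12/ -3   7/-14/ -2
185   8/ 16/  3   7/ 14/  4  15/ 10/ -1  10/  9/  2  11/  6/  1 -11/  6/ 12  -6/  3/  9  -8/  0/ 10  -5/ -3/  8  10/ -7/  0   9/ -9/  0   8/-12/  1  10/-14/ -1
186   8/ 16/  6   5/ 14/  8  10/ 11/  4  10/  8/  4   7/  6/  6   0/  4/  9   0/  2/  8  -1/ -1/  9  -2/ -3/  9  10/ -7/  3  10/ -9/  2   8/-12/  4   9/-14/  3
187   7/ 16/ 10   5/ 14/ 10  11/ 11/  7  13/  8/  6  12/  6/  6   6/  4/  9   5/  1/  9   7/ -1/  8   2/ -3/ 10  15/ -7/  3   9/ -9/  6   6/-12/  7   9/-14/  5
188 -132/ 34/ 85 -130/ 31/ 83  11/ 11/ 10  13/  8/  8   8/  6/ 11  10/  3/  9  11/  1/  9  11/ -2/  8   9/ -4/  9  10/ -7/  8  10/-10/  8   7/-12/  9   7/-14/  9
189 -123/ 33/ 83 -130/ 31/ 87  10/ 11/ 13  13/  8/ 11  15/  5/ 10  18/  2/  8  20/ -1/  7  16/ -3/  9  1
[... 493 characters left out ...]
3/ -6/ 13 -43/ -2/ 48 -42/ -5/ 47 -44/ -7/ 48 -45/-10/ 48
193 -104/ 30/ 86 -103/ 27/ 85 -103/ 24/ 85  25/  6/ 16  26/  3/ 15  26/  1/ 15  27/ -2/ 14  25/ -4/ 15  25/ -6/ 15 -40/ -2/ 50 -42/ -5/ 50 -42/ -8/ 50 -44/-10/ 51
194 -93/ 28/ 83 -97/ 26/ 86 -93/ 23/ 83  22/  6/ 21  26/  3/ 18  26/  1/ 18  26/ -2/ 18  26/ -4/ 17 -40/  0/ 53 -38/ -3/ 51 -37/ -6/ 51 -42/ -8/ 53 -44/-10/ 54
195 -90/ 28/ 85 -89/ 25/ 84 -90/ 22/ 85 -94/ 20/ 86  25/  3/ 22  24/  1/ 22  27/ -2/ 20 -40/  3/ 56 -41/  0/ 56 -39/ -3/ 55 -43/ -5/ 57 -39/ -8/ 55 -40/-11/ 55
196 -42/ 22/ 62 -83/ 24/ 84 -84/ 21/ 84 -87/ 19/ 86 -46/ 11/ 63 -45/  9/ 63 -44/  6/ 62 -43/  3/ 61 -45/  0/ 62 -42/ -3/ 60 -43/ -5/ 60 -44/ -8/ 60 -42/-11/ 59
```

View pics/z5.png

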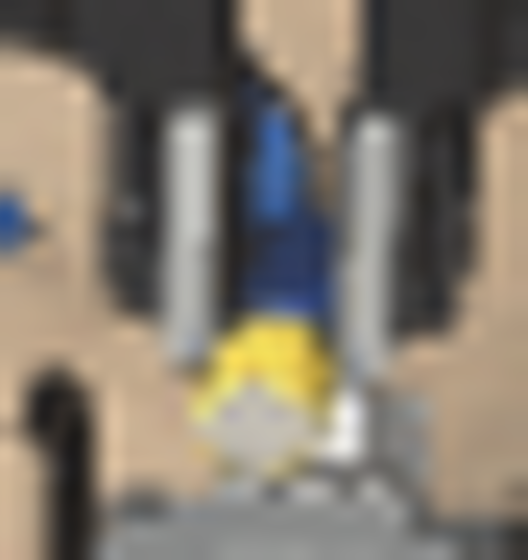

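```bash
cat > t.py <<'E'
from h import *
yaw=1.915;ex=np.array([np.sin(yaw),-np.cos(yaw),0]);ey=np.array([np.cos(yaw),np.sin(yaw),0]);c0=np.array([.485,-.018,0])
for n in('scene','top'):
    f=np.load(f"pics/{n}0.npz");d=f['d'];p=f['p'].astype(int);c=manip.calibration(n);Ti=np.linalg.inv(c['world_to_cam'])
    vv,uu=np.mgrid[:384,:512];q=np.stack([uu,vv,np.ones_like(uu)],-1)@np.linalg.inv(c['mtx']).T*d[...,None]
    W=q@Ti[:3,:3].T+Ti[:3,3];L=np.stack([(W-c0)@ex,(W-c0)@ey,W[...,2]],-1)
    box=(abs(L[...,0])<.045)&(abs(L[...,1])<.075)
    top=box&(L[...,2]>.018)&(L[...,2]<.028)
    print(n,'topface z',np.median(L[top][:,2]),top.sum())
    # lateral extents by y slices (gray top incl); widths
    for lo in np.arange(-.035,.036,.01):
        m=top&(L[...,1]>lo)&(L[...,1]<lo+.01);x=np.sort(L[m][:,0]);
        if len(x)>5: print('%.3f n%d'%(lo,len(x)),x[:3].round(4),x[-3:].round(4))
    # guides: z>.03
    g=box&(L[...,2]>.030);
    for sx in(-1,1):
        for sy in(-1,1):
            m=g&(L[...,0]*sx>.018)&(L[...,1]*sy>.012)&(abs(L[...,1])<.041)
            if m.sum(): print('guide',sx,sy,m.sum(),L[m].mean(0).round(4),L[m].min(0).round(4),L[m].max(0).round(4))
    pl=box&(L[...,2]>.0025)
    x=L[pl];print('plate/all extents',np.percentile(x[:,0],[.5,99.5]).round(4),np.percentile(x[:,1],[.5,99.5]).round(4))
E
python3 t.py
```

```text
scene topface z 0.022695478692276616 273
-0.035 n44 [-0.0205 -0.0201 -0.0178] [0.0256 0.026  0.026 ]
-0.025 n27 [-0.0264 -0.0264 -0.0263] [0.0266 0.0267 0.0273]
-0.015 n23 [-0.0219 -0.0201 -0.0194] [0.0206 0.023  0.0232]
-0.005 n20 [-0.0206 -0.0186 -0.0181] [0.021  0.0218 0.0236]
0.005 n20 [-0.0192 -0.0162 -0.0142] [0.0203 0.0225 0.0228]
0.015 n21 [-0.0207 -0.0203 -0.0201] [0.0214 0.0239 0.0258]
0.025 n17 [-0.0219 -0.0217 -0.019 ] [0.0243 0.0257 0.0257]
0.035 n39 [-0.0272 -0.0272 -0.0271] [0.0287 0.029  0.029 ]
guide -1 -1 13 [-0.0272 -0.0257  0.0388] [-0.0303 -0.0359  0.0309] [-0.0244 -0.0184  0.0429]
guide -1 1 15 [-0.0267  0.0336  0.0383] [-0.0301  0.0214  0.0304] [-0.0238  0.0399  0.0451]
guide 1 -1 17 [ 0.028  -0.0254  0.0386] [ 0.0254 -0.0377  0.0306] [ 0.0315 -0.0169  0.0449]
guide 1 1 19 [0.0285 0.0318 0.038 ] [0.0254 0.0221 0.0311] [0.0321 0.0398 0.0438]
plate/all extents [-0.0317  0.0329] [-0.0526  0.0638]
top topface z 0.02352967313604737 585
-0.035 n87 [-0.0244 -0.0242 -0.0238] [0.023  0.0231 0.0232]
-0.025 n63 [-0.0261 -0.0246 -0.0244] [0.0213 0.023  0.0232]
-0.015 n61 [-0.0242 -0.0238 -0.0236] [0.0206 0.0209 0.0216]
-0.005 n56 [-0.0244 -0.0242 -0.0237] [0.0198 0.0206 0.0213]
0.005 n59 [-0.024  -0.0236 -0.0233] [0.0203 0.0211 0.0212]
0.015 n61 [-0.0243 -0.0239 -0.0237] [0.0207 0.0219 0.0236]
0.025 n88 [-0.0241 -0.024  -0.0235] [0.0232 0.0233 0.0235]
0.035 n54 [-0.0241 -0.0237 -0.0232] [0.0203 0.0208 0.0232]
guide -1 -1 22 [-0.0295 -0.0283  0.0416] [-0.0324 -0.0365  0.0361] [-0.0262 -0.0196  0.0463]
guide -1 1 25 [-0.0293  0.03    0.0416] [-0.0325  0.0208  0.0321] [-0.0258  0.0383  0.0454]
guide 1 -1 31 [ 0.0258 -0.0291  0.0403] [ 0.0228 -0.0375  0.0314] [ 0.0299 -0.0204  0.0466]
guide 1 1 32 [0.0261 0.0291 0.0406] [0.0231 0.0202 0.0315] [0.0296 0.0378 0.0456]
plate/all extents [-0.0414  0.0415] [-0.0698  0.0693]
```

Request:
{"fn": "jog_arm", "kwargs": {
  "steps": [0,0,0.001,0.005,0.005,0,0,0.001,0.012,0.005,0,0,0.001,0.02,0.005,0,0,0.001,0.027,0.005,0,0,0.001,0.032,0.005,0,0,0.001,0.034,0.005,0,0,0.001,0.035,0.005,0,0,0.001,0.035,0.005,0,0,0.001,0.035,0.005,0,0,0.001,0.035,0.005]
}}

```text
clock: 8.5
position: [0.4864, -0.0181, 0.0496]
ee_rot: [0.578, 0.816, 0.0, 0.0]
ft_force: [0.0, 0.0, -0.5]
grip_width: 0.13
```

```bash
python3 - <<'E'
from h import *
to([.485,-.018,.042],1.910)
p,d=manip.camera('scene');np.savez("pics/scene6.npz",p=p,d=d)
cv2.imwrite("pics/z6.png",cv2.resize(p[175:228,240:288,::-1],None,fx=12,fy=11,interpolation=cv2.INTER_CUBIC))
E
```

```text
at [ 0.4864 -0.0181  0.0496] yaw 1.9098 tilt [ 5.e-04 -2.e-04 -1.e+00] f [ 0.   0.  -0.5] w 0.1298 t 8.50 q [ 0.55  0.33 -0.68  1.99  0.26  0.91  0.08]
shift [ 0.0005 -0.0013  0.0076] twist -0.0002
```

View pics/z6.png

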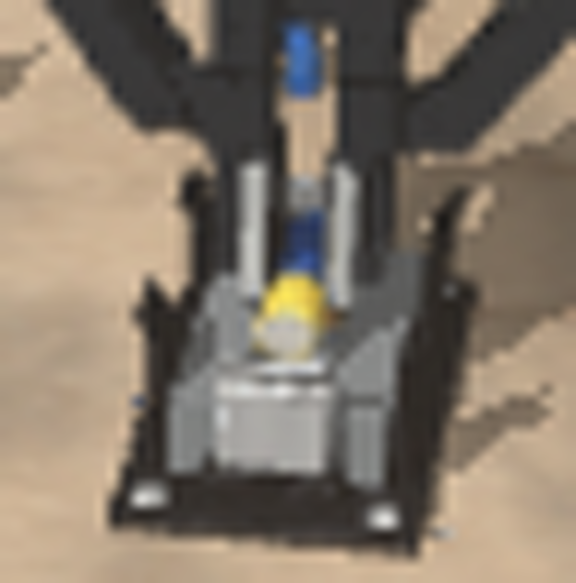

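```bash
python3 - <<'E'
from h import *
o=manip.get_obs();T=o['position'];r=R.from_quat(o['ee_rot']).as_matrix()
f=np.array([12,11]);
pr=lambda l:((proj('scene',np.array([T[0],T[1],0])+r@np.array([l[0],l[1],-l[2]]))-[240,175]+.5)*f-.5).round(1)[0]
for nm,l in dict(bladeTopL=[.0455,.012,.036],bladeTopR=[.0455,-.012,.036],bladeBotL=[.0455,.012,.008],bladeBotR=[.0455,-.012,.008],trayTopL=[.0415,.023,.023],trayTopR=[.0415,-.023,.023],trayBotL=[.0415,.023,.005],trayBotR=[.0415,-.023,.005],plateL=[.062,.033,.005],plateR=[.062,-.033,.005],guideL=[.038,.0265,.037],guideR=[.038,-.0265,.037],gL2=[-.038,.0265,.044],gR2=[-.038,-.0265,.044]).items(): print(nm,pr(l))
E
```

```text
bladeTopL [218.7 366.3]
bladeTopR [332.6 376.1]
bladeBotL [215.7 471.1]
bladeBotR [328.1 481.1]
trayTopL [168.5 402. ]
trayTopR [384.9 420.9]
trayBotL [167.  468.7]
trayBotR [381.5 487.8]
plateL [104.9 510.5]
plateR [417.9 538.8]
guideL [155.9 340.5]
guideR [406. 362.]
gL2 [209.5 162.9]
gR2 [445.8 181.9]
```

Projected holder outlines around the TCP agree with the picture within half a pixel (tray edges 168/383, blade 217/330). I'll lower the battery into the recess.

Request:
{"fn": "jog_arm", "kwargs": {
  "steps": [0,0,0,0.002,0,0,0,0,0.004,0,0,0,0,0.006,0,0,0,0,0.007,0,0,0,0,0.008,0,0,0,0,0.008,0,0,0,0,0.008,0,0,0,0,0.008,0,0,0,0,0.008,0,0,0,0,0.008,0]
}}

```text
clock: 9.55
position: [0.4862, -0.018, 0.0414]
ee_rot: [0.578, 0.816, -0.0, 0.0]
ft_force: [-0.4, 0.4, -0.5]
grip_width: 0.13
```

No contact force at z 0.0414, so the battery is about 4 mm into the recess. I'll release it, lift, close and look.

Request:
{"fn": "jog_arm", "kwargs": {
  "steps": [0.03,0,0,0,0,0.03,0,0,0,0,0.03,0,0,0,0,0.03,0,0,0,0,0.03,0,0,0,0,0.03,0,0,-0.01,0,0.03,0,0,-0.02,0,0.03,0,0,-0.03,0,0.03,0,0,-0.035,0,0.03,0,0,-0.035,0]
}}

```text
clock: 10.55
position: [0.4868, -0.0182, 0.0774]
ee_rot: [0.578, 0.816, 0.0, 0.001]
ft_force: [-0.7, 0.2, 0.2]
grip_width: 0.348
```

```bash
python3 - <<'E'
from h import *
to([.4862,-.018,.042],1.910)
p,d=manip.camera('scene');np.savez("pics/scene7.npz",p=p,d=d)
cv2.imwrite("pics/z7.png",cv2.resize(p[175:228,240:288,::-1],None,fx=12,fy=11,interpolation=cv2.INTER_CUBIC))
E
```

```text
at [ 0.4868 -0.0182  0.0774] yaw 1.9096 tilt [ 1.8e-03 -7.0e-04 -1.0e+00] f [-0.7  0.2  0.2] w 0.3477 t 10.55 q [ 0.57  0.28 -0.7   1.97  0.22  0.96  0.11]
shift [ 0.0004 -0.0006  0.0354] twist -0.0004
```

View pics/z7.png

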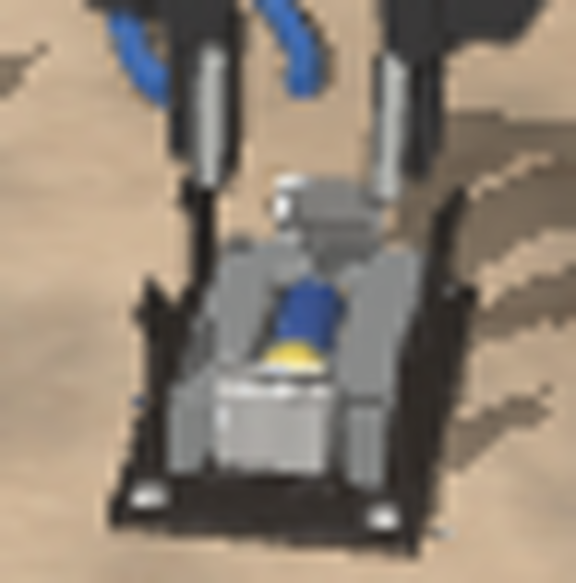

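The battery is in the recess, with its blue body at (305,315) and yellow end at (292,355). I'll press it flush with closed fingers.

Request:
{"fn": "jog_arm", "kwargs": {
  "steps": [0,0,0,0,0,0,0,0,0,0,0,0,0,0.01,0,0,0,0,0.02,0,0,0,0,0.028,0,0,0,0,0.032,0,0,0,0,0.035,0,0,0,0,0.037,0,0,0,0,0.038,0,0,0,0,0.038,0]
}}

```text
clock: 11.6
position: [0.4863, -0.0179, 0.0393]
ee_rot: [0.578, 0.816, -0.0, 0.0]
ft_force: [-6.0, 0.3, 14.9]
grip_width: 0.003
```

Contact is firm (15 N) at tip height of about 22 mm. I'll hold briefly, then lift straight up and look.

Request:
{"fn": "jog_arm", "kwargs": {
  "steps": [0,0,0,0.001,0,0,0,0,0.001,0,0,0,0,0,0,0,0,0,-0.01,0,0.035,0,0,-0.03,0,0.035,0,0,-0.05,0,0.035,0,0,-0.07,0,0.035,0,0,-0.09,0,0.035,0,0,-0.11,0,0.035,0,0,-0.11,0]
}}

```text
clock: 12.6
position: [0.4878, -0.0179, 0.1513]
ee_rot: [0.578, 0.816, 0.001, 0.002]
ft_force: [0.7, -0.9, -0.3]
grip_width: 0.411
```

```bash
python3 - <<'E'
from h import *
p,d=manip.camera('scene');np.savez("pics/scene8.npz",p=p,d=d)
cv2.imwrite("pics/z8.png",cv2.resize(p[175:228,240:288,::-1],None,fx=12,fy=11,interpolation=cv2.INTER_CUBIC))
c=manip.calibration('scene');Ti=np.linalg.inv(c['world_to_cam'])
h=cv2.cvtColor(p,cv2.COLOR_RGB2HSV).astype(int)
m=win(((h[...,0]>100)&(h[...,0]<130)&(h[...,1]>90)),255,195,275,210)
Z=[]
for v,u in np.argwhere(m):
    q=Ti@np.r_[np.linalg.inv(c['mtx'])@[u,v,1]*d[v,u],1];Z.append(q[:3])
Z=np.array(Z);print(len(Z),Z[:,2].max(),np.median(Z[:,2]))
# cover from scene0/top0 with depth
yaw=1.317;ex=np.array([np.sin(yaw),-np.cos(yaw),0]);ey=np.array([np.cos(yaw),np.sin(yaw),0]);c0=np.array([.464,.208,0])
for n in('scene','top'):
    f=np.load(f"pics/{n}0.npz");dd=f['d'];c=manip.calibration(n);Ti=np.linalg.inv(c['world_to_cam'])
    vv,uu=np.mgrid[:384,:512];q=np.stack([uu,vv,np.ones_like(uu)],-1)@np.linalg.inv(c['mtx']).T*dd[...,None]
    W=q@Ti[:3,:3].T+Ti[:3,3];L=np.stack([(W-c0)@ex,(W-c0)@ey,W[...,2]],-1)
    box=(abs(L[...,0])<.035)&(abs(L[...,1])<.055)
    rib=box&(L[...,2]>.021)&(abs(L[...,0])<.02)
    (cc,s,a)=cv2.minAreaRect((L[rib][:,:2]*1000).astype(np.float32))
    print(n,'rib',rib.sum(),L[rib].mean(0).round(4),cc,s,a,np.percentile(L[rib],[1,99],axis=0).round(4).tolist())
    A=L[rib][:,:2]-L[rib][:,:2].mean(0);w,V=np.linalg.eigh(A.T@A);v=V[:,1]*np.sign(V[1,1]);print('axis lateral slope',np.arctan2(v[0],v[1]))
to([.464,.208,.12],1.317)
E
```

```text
23 0.02382992101613768 0.02132143066298675
scene rib 70 [-0.0022  0.0025  0.0242] (-2.1212072372436523, 0.8442802429199219) (11.73991870880127, 39.17193603515625) 1.1778223514556885 [[-0.0075, -0.018, 0.0211], [0.0038, 0.0204, 0.0265]]
axis lateral slope 0.01591529015969136
top rib 94 [-0.0021 -0.0023  0.0254] (-2.0390024185180664, -1.7239990234375) (11.774221420288086, 39.08365249633789) 0.4490704834461212 [[-0.0078, -0.0209, 0.0224], [0.0037, 0.0175, 0.0286]]
axis lateral slope 0.008131948798085388
at [ 0.4871 -0.0181  0.1498] yaw 1.9097 tilt [ 3.e-03 -8.e-04 -1.e+00] f [-0.1 -1.  -0.4] w 0.4122 t 12.65 q [ 0.62  0.18 -0.72  1.91  0.13  1.1   0.18]
shift [0.221  0.0533 0.0295] twist 0.5927
```

View pics/z8.png

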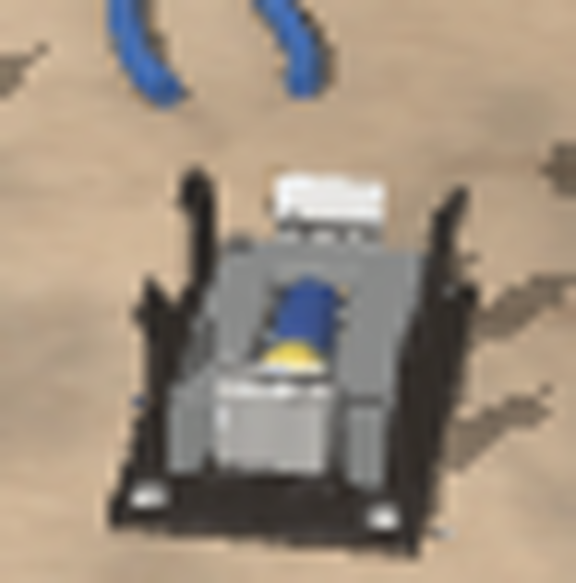

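Battery is flush: top about 23.5 mm by depth, seen at (305,315). The cover's rib measures 11.7 x 39 mm in both views, centred near (0.462, 0.2088) with yaw about 1.308. I'll go there.

```bash
python3 -c "
from h import *
to([.462,.2088,.08],1.308)"
```

```text
at [ 0.4871 -0.0181  0.1498] yaw 1.9097 tilt [ 3.e-03 -8.e-04 -1.e+00] f [-0.1 -1.  -0.4] w 0.4122 t 12.65 q [ 0.62  0.18 -0.72  1.91  0.13  1.1   0.18]
shift [0.2224 0.0516 0.0695] twist 0.6017
```

Request:
{"fn": "jog_arm", "kwargs": {
  "steps": [0.035,0.03,0.007,0,0.1,0.035,0.07,0.016,0,0.25,0.035,0.11,0.025,0,0.4,0.035,0.15,0.035,0,0.55,0.035,0.19,0.044,0,0.602,0.035,0.222,0.0515,0,0.602,0.035,0.222,0.0515,0.03,0.602,0.035,0.222,0.0515,0.06,0.602,0.035,0.222,0.0515,0.08,0.602,0.035,0.222,0.0515,0.08,0.602]
}}

```text
clock: 13.65
position: [0.4587, 0.2076, 0.0653]
ee_rot: [0.794, 0.608, -0.003, -0.001]
ft_force: [-0.1, 0.2, 0.3]
grip_width: 0.408
```

```bash
python3 - <<'E'
from h import *
to([.462,.2088,.023],1.308)
p,d=manip.camera('scene');np.savez("pics/scene9.npz",p=p,d=d)
cv2.imwrite("pics/z9.png",cv2.resize(p[200:280,190:265,::-1],None,fx=8,fy=7,interpolation=cv2.INTER_CUBIC))
E
```

```text
at [0.4587 0.2076 0.0653] yaw 1.3083 tilt [-0.0055 -0.0015 -1.    ] f [-0.1  0.2  0.3] w 0.4075 t 13.65 q [ 0.16  0.36 -0.77  1.93  0.3   0.97 -1.01]
shift [0.0021 0.0031 0.0423] twist 0.0003
```

View pics/z9.png

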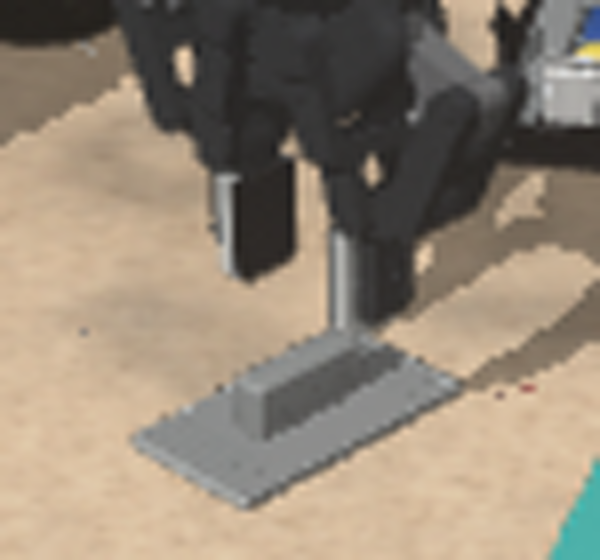

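Request:
{"fn": "jog_arm", "kwargs": {
  "steps": [0.035,0,0,0,0,0.035,0,0,0,0,0.035,0,0,0,0,0.035,0,0,0.005,0,0.035,0,0,0.01,0,0.035,0,0,0.01,0,0.035,0,0,0.01,0,0.035,0,0,0.01,0,0.035,0,0,0.01,0,0.035,0,0,0.01,0]
}}

```text
clock: 14.7
position: [0.461, 0.2085, 0.0584]
ee_rot: [0.794, 0.608, 0.0, 0.0]
ft_force: [-0.1, -0.5, 0.0]
grip_width: 0.41
```

```bash
python3 - <<'E'
from h import *
to([.462,.2088,.023],1.308)
p,d=manip.camera('scene');np.savez("pics/scene10.npz",p=p,d=d)
c=manip.calibration('scene');Ti=np.linalg.inv(c['world_to_cam'])
vv,uu=np.mgrid[:384,:512];q=np.stack([uu,vv,np.ones_like(uu)],-1)@np.linalg.inv(c['mtx']).T*d[...,None]
W=q@Ti[:3,:3].T+Ti[:3,3];o=manip.get_obs();r=R.from_quat(o['ee_rot']).as_matrix();L=(W-o['position'])@r
# pads: z local 0..17, tool coords
m=(abs(L[...,0])<.02)&(abs(L[...,1])<.045)&(L[...,2]>-.01)&(L[...,2]<.022)&(W[...,2]>.03)
x=L[m];
for sgn in(-1,1):
    y=x[(x[:,1]*sgn>0)];print(sgn,len(y),np.percentile(y,[2,50,98],axis=0).round(4).tolist())
f=np.load("pics/scene0.npz")
cv2.imwrite("pics/z10.png",cv2.resize(p[200:280,190:265,::-1],None,fx=8,fy=7,interpolation=cv2.INTER_CUBIC))
E
```

```text
at [0.461  0.2085 0.0584] yaw 1.3077 tilt [ 2.e-04 -0.e+00 -1.e+00] f [-0.1 -0.5  0. ] w 0.4099 t 14.70 q [ 0.16  0.38 -0.76  1.94  0.32  0.95 -1.02]
shift [0.0006 0.0009 0.0354] twist -0.0003
-1 91 [[-0.0069, -0.0319, -0.0094], [0.0066, -0.0263, 0.0007], [0.0123, -0.0187, 0.0148]]
1 100 [[-0.0093, 0.0158, -0.0096], [0.0046, 0.018, 0.0019], [0.0123, 0.0243, 0.0151]]
```

View pics/z10.png

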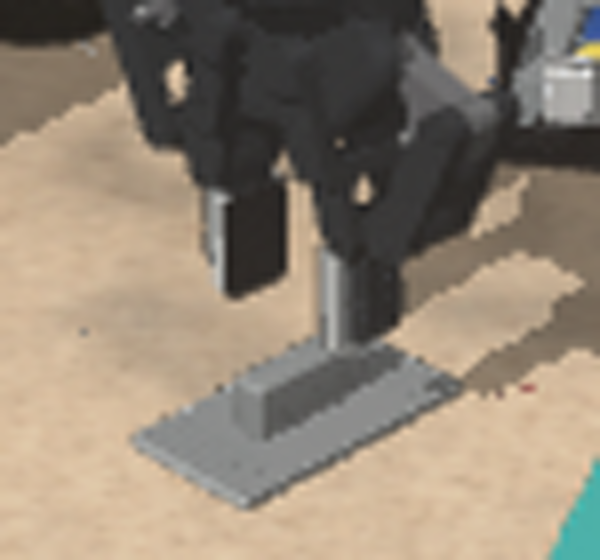

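```bash
python3 - <<'E'
from h import *
p=np.load("pics/scene10.npz")['p']
im=cv2.resize(p[200:280,190:265,::-1],None,fx=8,fy=7,interpolation=cv2.INTER_CUBIC)
C=np.array([.462,.2088,0]);y=1.308;ex=np.array([np.sin(y),-np.cos(y),0]);ey=np.array([np.cos(y),np.sin(y),0])
def poly(hx,hy,z,col):
    P=[C+ex*a*hx+ey*b*hy+[0,0,z] for a,b in((1,1),(1,-1),(-1,-1),(-1,1))]
    q=(proj('scene',P)-[190,200]+.5)*[8,7]-.5;cv2.polylines(im,[q.round().astype(np.int32)],True,col,1)
poly(.023,.0425,.005,(0,255,0));poly(.006,.02,.025,(0,0,255))
cv2.imwrite("pics/z11.png",im)
E
```

```text
(no output)
```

View pics/z11.png

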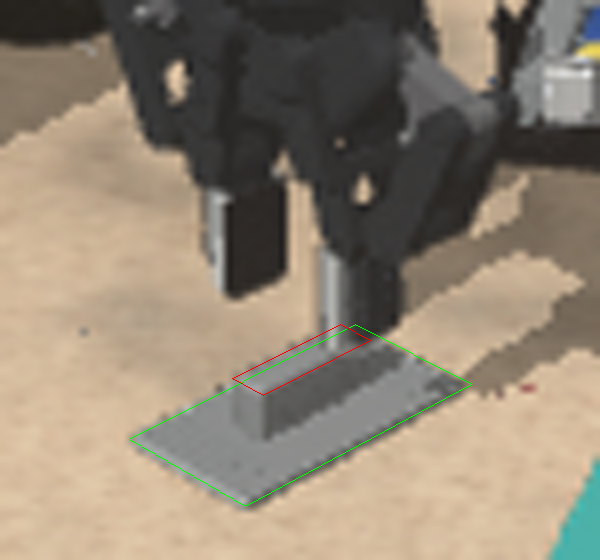

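The projected cover outline matches the picture within a pixel: green plate outline on the plate, red on the rib top. I'll descend and grip.

Request:
{"fn": "jog_arm", "kwargs": {
  "steps": [0.035,0.001,0.001,0.006,0,0.035,0.001,0.001,0.014,0,0.035,0.001,0.001,0.022,0,0.035,0.001,0.001,0.03,0,0.035,0.001,0.001,0.034,0,0.035,0.001,0.001,0.0355,0,0.035,0.001,0.001,0.0355,0,0,0.001,0.001,0.0355,0,0,0.001,0.001,0.0355,0,0,0.001,0.001,0.0355,0],
  "grip_force": 90
}}

```text
clock: 15.75
position: [0.4625, 0.2093, 0.0234]
ee_rot: [0.794, 0.608, 0.0, 0.0]
ft_force: [-2.1, -0.3, 5.3]
grip_width: 0.118
```

Request:
{"fn": "jog_arm", "kwargs": {
  "steps": [0,0,0,0,0,0,0,0,0,0,0,0,0,0,0,0,0,0,-0.005,0,0,0,0,-0.015,0,0,0,0,-0.03,0,0,0,0,-0.05,0,0,0,0,-0.07,0,0,0,0,-0.08,0,0,0,0,-0.08,0]
}}

```text
clock: 16.75
position: [0.4631, 0.2095, 0.1046]
ee_rot: [0.794, 0.608, 0.001, 0.001]
ft_force: [0.3, -0.0, -0.5]
grip_width: 0.116
```

```bash
python3 - <<'E'
from h import *
to([.4862,-.018,.14],1.910)
p,d=manip.camera('scene');np.savez("pics/scene12.npz",p=p,d=d)
cv2.imwrite("pics/z12.png",cv2.resize(p[170:260,185:265,::-1],None,fx=7.5,fy=6,interpolation=cv2.INTER_CUBIC))
E
```

```text
at [0.4631 0.2095 0.1046] yaw 1.3076 tilt [ 3.2e-03  5.0e-04 -1.0e+00] f [ 0.3 -0.  -0.5] w 0.1157 t 16.75 q [ 0.19  0.31 -0.79  1.9   0.26  1.03 -0.98]
shift [-0.2136  0.0816 -0.0354] twist -0.6024
```

View pics/z12.png

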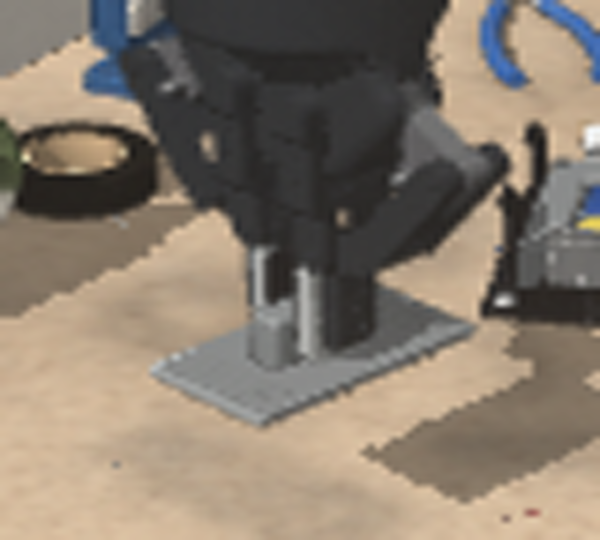

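The cover is held level, plate bottom-left corner at (155,375). I'll carry it to the holder.

Request:
{"fn": "jog_arm", "kwargs": {
  "steps": [0,-0.01,0.004,-0.005,-0.05,0,-0.03,0.011,-0.01,-0.12,0,-0.055,0.021,-0.015,-0.2,0,-0.08,0.031,-0.015,-0.28,0,-0.11,0.042,-0.015,-0.36,0,-0.14,0.053,-0.015,-0.44,0,-0.17,0.065,-0.015,-0.52,0,-0.195,0.074,-0.015,-0.58,0,-0.208,0.079,-0.015,-0.602,0,-0.214,0.082,-0.015,-0.602]
}}

```text
clock: 17.8
position: [0.4851, -0.0205, 0.1168]
ee_rot: [0.579, 0.816, -0.0, -0.001]
ft_force: [-0.5, 0.8, -0.6]
grip_width: 0.119
```

Request:
{"fn": "jog_arm", "kwargs": {
  "steps": [0,0,0,0,0,0,0,0,0.005,0,0,0,0,0.01,0,0,0,0,0.018,0,0,0,0,0.025,0,0,0,0,0.03,0,0,0,0,0.03,0,0,0,0,0.03,0,0,0,0,0.03,0,0,0,0,0.03,0]
}}

```text
clock: 18.8
position: [0.4859, -0.0189, 0.0881]
ee_rot: [0.578, 0.816, 0.0, 0.0]
ft_force: [0.6, 0.7, -0.6]
grip_width: 0.113
```

```bash
cat > ov.py <<'E'
from h import *
import sys
to([.4862,-.018,.08],1.910)
p,d=manip.camera('scene');np.savez(f"pics/scene{sys.argv[1]}.npz",p=p,d=d)
x0,y0=230,150
im=cv2.resize(p[y0:y0+80,x0:x0+70,::-1],None,fx=10,fy=7.5,interpolation=cv2.INTER_CUBIC)
cv2.imwrite(f"pics/r{sys.argv[1]}.png",im)
o=manip.get_obs();T=o['position'];r=R.from_quat(o['ee_rot']).as_matrix()
def poly(hx,hy,z,col):
    P=[T+r@np.array([b*hy,a*hx,z]) for a,b in((1,1),(1,-1),(-1,-1),(-1,1))]
    q=(proj('scene',P)-[x0,y0]+.5)*[10,7.5]-.5;cv2.polylines(im,[q.round().astype(np.int32)],True,col,1)
poly(.023,.0425,.0234-.005,(0,255,0));poly(.006,.02,.0234-.025,(0,0,255))
C=np.array([.4862,-.018,0]);y=1.91;ex=np.array([np.sin(y),-np.cos(y),0]);ey=np.array([np.cos(y),np.sin(y),0])
P=[C+ex*a*.033+ey*b*.062+[0,0,.005] for a,b in((1,1),(1,-1),(-1,-1),(-1,1))]
q=(proj('scene',P)-[x0,y0]+.5)*[10,7.5]-.5;cv2.polylines(im,[q.round().astype(np.int32)],True,(255,0,255),1)
cv2.imwrite(f"pics/o{sys.argv[1]}.png",im)
E
python3 ov.py 13
```

```text
at [ 0.4859 -0.0189  0.0881] yaw 1.9097 tilt [ 5.e-04 -2.e-04 -1.e+00] f [ 0.6  0.7 -0.6] w 0.1133 t 18.80 q [ 0.63  0.28 -0.76  1.97  0.23  0.98  0.1 ]
shift [0.0007 0.0006 0.0081] twist -0.0003
```

View pics/o13.png

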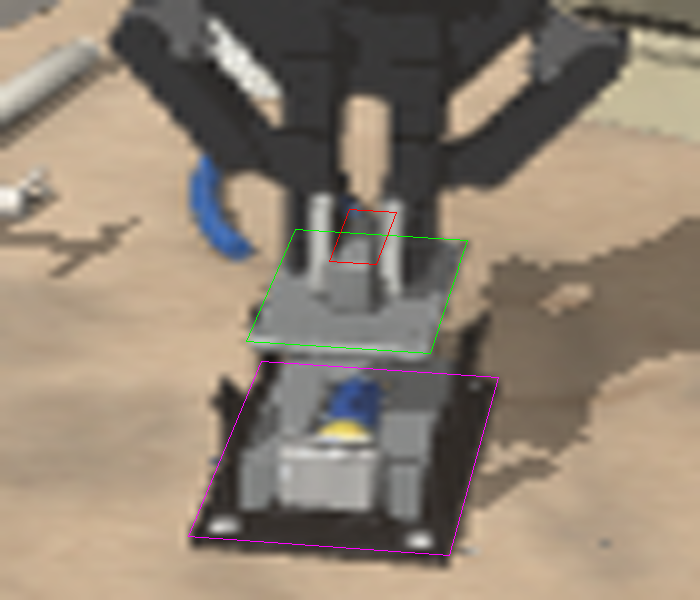

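Request:
{"fn": "jog_arm", "kwargs": {
  "steps": [0,0.0005,0.0005,0.004,0,0,0.0005,0.0005,0.008,0,0,0.0005,0.0005,0.013,0,0,0.0005,0.0005,0.018,0,0,0.0005,0.0005,0.022,0,0,0.0005,0.0005,0.025,0,0,0.0005,0.0005,0.027,0,0,0.0005,0.0005,0.028,0,0,0.0005,0.0005,0.028,0,0,0.0005,0.0005,0.028,0]
}}

```text
clock: 19.85
position: [0.4861, -0.0182, 0.0599]
ee_rot: [0.578, 0.816, 0.0, 0.0]
ft_force: [0.4, -0.1, -0.2]
grip_width: 0.121
```

```bash
python3 ov.py 14
```

```text
at [ 0.4861 -0.0182  0.0599] yaw 1.9098 tilt [ 3.e-04 -1.e-04 -1.e+00] f [ 0.4 -0.1 -0.2] w 0.1206 t 19.85 q [ 0.61  0.32 -0.74  1.99  0.27  0.93  0.07]
shift [ 0.0001  0.0001 -0.0201] twist -0.0002
```

View pics/o14.png

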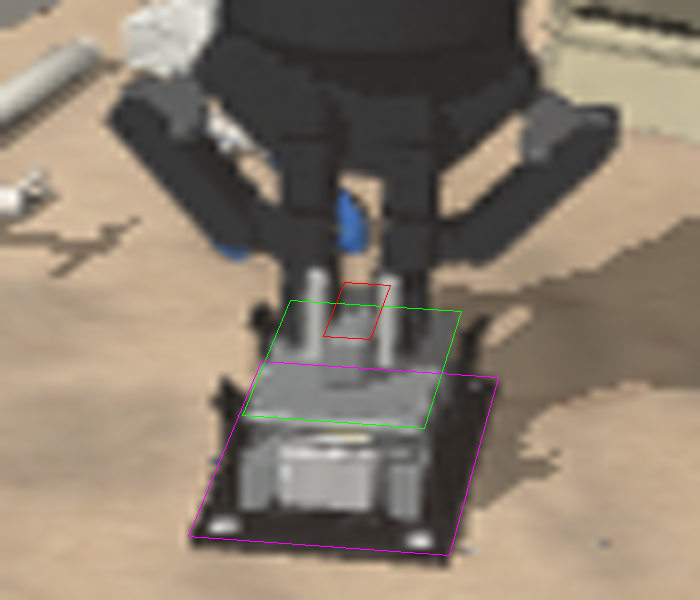

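The cover is between the guides with no side force. Pressing now.

Request:
{"fn": "jog_arm", "kwargs": {
  "steps": [0,0,0,0.002,0,0,0,0,0.004,0,0,0,0,0.005,0,0,0,0,0.006,0,0,0,0,0.007,0,0,0,0,0.008,0,0,0,0,0.009,0,0,0,0,0.01,0,0,0,0,0.011,0,0,0,0,0.012,0]
}}

```text
clock: 20.9
position: [0.4857, -0.0177, 0.0474]
ee_rot: [0.578, 0.816, 0.0, -0.0]
ft_force: [-0.5, 2.7, -1.7]
grip_width: 0.118
```

Request:
{"fn": "jog_arm", "kwargs": {
  "steps": [0,0,0,0.001,0,0,0,0,0.0015,0,0,0,0,0.002,0,0,0,0,0.0025,0,0,0,0,0.003,0,0,0,0,0.003,0,0,0,0,0.003,0,0,0,0,0.003,0,0,0,0,0.003,0,0,0,0,0.003,0]
}}

```text
clock: 21.9
position: [0.4855, -0.0183, 0.0462]
ee_rot: [0.578, 0.816, -0.001, -0.0]
ft_force: [-14.2, 1.9, 31.1]
grip_width: 0.113
```

```bash
python3 ov.py 15
```

```text
at [ 0.4855 -0.0183  0.0462] yaw 1.9096 tilt [-0.0016 -0.0018 -1.    ] f [-14.2   1.9  31.1] w 0.1133 t 21.90 q [ 0.6   0.35 -0.73  1.99  0.29  0.91  0.05]
shift [ 0.      0.0007 -0.0338] twist -0.0004
```

View pics/r15.png

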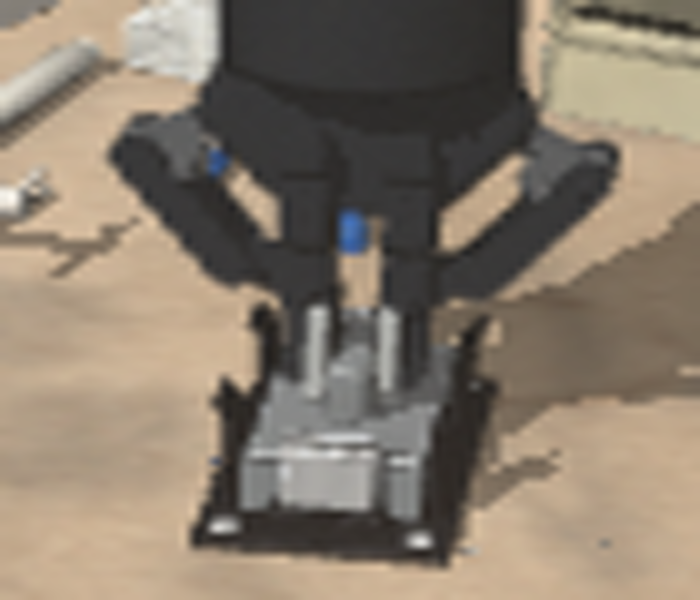

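```bash
python3 - <<'E'
from h import *
f=np.load("pics/scene15.npz");d=f['d'];c=manip.calibration('scene');Ti=np.linalg.inv(c['world_to_cam'])
vv,uu=np.mgrid[:384,:512];q=np.stack([uu,vv,np.ones_like(uu)],-1)@np.linalg.inv(c['mtx']).T*d[...,None]
W=q@Ti[:3,:3].T+Ti[:3,3];o=manip.get_obs()
y=1.91;ex=np.array([np.sin(y),-np.cos(y),0]);ey=np.array([np.cos(y),np.sin(y),0]);C=np.array([.4862,-.018,0])
X=(W-C)@ex;Y=(W-C)@ey
for a,b in((-.02,-.01),(-.01,.01),(.01,.02)):
    for lo in(-.04,-.03,-.02,-.01,.0,.01,.02,.03):
        m=(X>a)&(X<b)&(Y>lo)&(Y<lo+.01)&(W[...,2]<.036)&(W[...,2]>.015)
        if m.sum()>3: print('x %.2f y %.2f n%d z %.4f'%((a+b)/2,lo+.005,m.sum(),np.median(W[...,2][m])))
print(o['torque'],o['tau'].round(1))
E
```

```text
x -0.01 y -0.01 n4 z 0.0282
x -0.01 y 0.01 n9 z 0.0284
x -0.01 y 0.01 n6 z 0.0278
x -0.01 y 0.03 n10 z 0.0282
x -0.01 y 0.03 n7 z 0.0280
x 0.00 y 0.01 n4 z 0.0302
x 0.00 y 0.01 n24 z 0.0301
x 0.00 y 0.03 n12 z 0.0286
x 0.01 y 0.01 n4 z 0.0281
x 0.01 y 0.01 n10 z 0.0283
x 0.01 y 0.03 n8 z 0.0280
x 0.01 y 0.03 n6 z 0.0273
[ 0.42905232  3.14126179 -0.0736354 ] [  0.7 -36.1  -4.2 -28.2   1.6  -4.5  -0. ]
```

Plate top reads 28.0–28.4 mm on both sides and from y −10 to +30 mm (28 expected), so the cover is closed and flat. I'll hold, easing the side load a little.

Request:
{"fn": "jog_arm", "kwargs": {
  "steps": [0,0,-0.0005,0,0,0,0,-0.0005,0,0,0,0,-0.0005,0,0,0,0,-0.0005,0,0,0,0,-0.0005,0,0,0,0,-0.0005,0,0,0,0,-0.0005,0,0,0,0,-0.0005,0,0,0,0,-0.0005,0,0,0,0,-0.0005,0,0]
}}

```text
clock: 22.95
position: [0.4855, -0.0183, 0.0463]
ee_rot: [0.578, 0.816, -0.001, 0.0]
ft_force: [-11.6, 1.4, 28.0]
grip_width: 0.116
```

```bash
python3 -c "
from h import *
to([.4862,-.018,.0464],1.91)"
```

```text
at [ 0.4855 -0.0183  0.0463] yaw 1.9097 tilt [-5.0e-04 -1.4e-03 -1.0e+00] f [-11.6   1.4  28. ] w 0.1163 t 22.95 q [ 0.6   0.35 -0.73  2.    0.29  0.91  0.05]
shift [ 0.      0.0007 -0.0001] twist -0.0003
```

Stable: 28 N down, z unchanged. Handing in.

```bash
python3 -c "
from workcell import manip
print(manip.hand_in());o=manip.get_obs();print(o['position'],o['ft_force'],o['clock'])"
```

```text
the job is handed in; nothing more can be done
None
the job is handed in; nothing more can be done
```

The battery is in the recess and pressed flush, and the grey cover is snapped down and was still being pressed when I handed the job in at about 23 s. The hand-in gives no verdict, so these are my own last checks:

- **Battery:** after pressing at about 15 N, the depth image put its top at about 23.5 mm above the bench, level with the tray face.
- **Cover:** the plate top read about 28 mm on both sides and from y −10 to +30 mm; 28 mm is closed height. The gripper also ended at the height expected for a closed cover.
- **Push:** it was steady at about 28 N downward with the fingers still gripping the rib. A sideways load of about 12 N remained.
- **Not seen directly:** the gripper hid the −y clip end, so I infer it is closed from the flat plate. I did not remeasure the cutters and tape, but the arm never touched them.
- **Camera disagreement:** the two cameras differed by about 2–3 mm on the holder. I used the scene camera because it matched where the gripper was.

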